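# Push a sample carrier through the L-slot into the reader

## Task

Bring the sample into the reader: push the carrier by the edge of its broad round foot along the L-shaped slot in the metal stage, round the corner, and on until it is fully home at the end of the slot in front of the white reader head. Only push it: do not lift the carrier, do not tip it or touch the sample cup on top of it, and leave the beaker and the carton where they are.

Things in the scene. Friction and masses are not known exactly. Their poses are not given: they have to be found in the camera images.
- stage: Fixed metal stage, a plate 172 mm (x) by 194 mm (y, -114 to +80 mm), flat top 20 mm above the worktop; origin on the worktop; yaw up to 37 degrees either way. L-shaped slot 15 mm wide, 12 mm deep: 80 mm along +x (slot_start to slot_corner), then 64 mm along -y (to slot_end). White reader head (66 x 28 mm, top 62 mm above the worktop) past the end, centred at x +40, y -97 mm.
- slot_start (a point): on the stage's top face, where the guide pin's axis is when the pin is at the very beginning of the slot, with 1.5 mm to spare on the sides and at the slot's end
- slot_corner (a point): on the stage's top face, where the two legs' centre lines cross; the guide pin's axis can go 1.5 mm past it in the first leg's direction before the pin meets the far wall; the inner corner is rounded by 4 mm
- slot_end (a point): on the stage's top face, where the guide pin's axis is when the carrier is home; the pin meets the slot's end wall 1.5 mm past it
- carrier: Loose, 0.4 to 0.65 kg: steel disc (the foot) 80 mm in diameter, 14 mm thick; under its middle a guide pin 12 mm, 9 mm long, in the slot; on it a black boss (42 mm wide, 6 mm high) and the cup. Origin: centre of the foot's underside, level with the stage's top. Starts 0 to 25 mm from slot_start. 2 to 7 N slides it; pushed low on the rim against a stop it stays flat up to 10 N.
- cup: Small white open sample cup fixed on the middle of the carrier, 36 mm in diameter at the rim, from 20 to 45 mm above the foot's underside; origin at its bottom. It must not be touched.
- beaker: Loose small glass beaker, 40 mm in diameter, 58 mm high, standing on the worktop; origin at the centre of its underside. A bystander.
- cup_box: Loose brown carton 65 x 90 x 55 mm on the worktop; origin at the centre of its underside. A bystander.
Not all that is in view belongs to the job. Of the things shaped like the carrier, the steel one is meant.

How it is judged:
By the outcome, as a careful person would: the job done as asked, in the order asked, and still so for the second after the job is handed in, with the robot touching nothing.
It also fails if it takes over 48 s, if anything falls off the work surface, if the arm or the gripper's body presses on something with over 40 N, if the wrist force passes 120 N, or if a joint passes its speed limit or range.

## Robot

A 6-joint arm with a two-finger parallel gripper is mounted at the origin on a cart in front of the work surface, level with it; the furniture and walls round the work are solid. World frame = base frame: x ahead of the robot, y to its left, z up, the work surface at z = 0. Lengths are in m, angles in rad, forces in N, time in s.
With the tool pointing down it reaches from about 0.3 to 0.875 m from the base axis. Payload 6.4 kg.
Tool frame: the origin (TCP) lies at the very end of the fingers, on their centre line; the grasp point (between the pads) lies ctrl.pinch_z behind it (ctrl.pinch_z is the distance from the TCP to the grasp point, in m); y points along the fingers, z is the direction in which the jaws open and shut, and the axes are right-handed (so a half turn about y gives the same grasp; the last joint's range is limited). The gripper opens to 85 mm and grips with 20 to 120 N. Pads are 22 mm wide; open, the fingers measure 114 mm over their backs; the gripper's body (76 mm by 85 mm) begins 54 mm behind the grasp point. The pads swing forward as they close: fully open they stand 13 mm farther back than shut.
Start: joints at [-1.412, 0.181, 1.607, -0, 1.354, -0.206], TCP at [0.205, -0.537, 0.231] pointing down, gripper open.
Joint ranges: [-2.99, 2.99], [-0.89, 2.07], [0.3, 2.58], [-1.14, 4.28], [0, 2.63], [-3.12, 3.12]. Speed limits (rad/s): [2.57, 2.57, 3.01, 3.14, 3.14, 3.14].

## Interface

Orientations are given as a unit quaternion [w, x, y, z].
In Python, from bench import ctrl gives the robot as it stands.
- The arm moves only by the shell command python3 -m pendant 'ROWS'. ROWS is JSON, one flat list of numbers, 7 for each row, row after row: the shift along the world's x, y, z in m, then the turn, a rotation vector about the world's x, y, z in degrees, then the finger opening in m, from 0 to 0.0854. In form: [tx, ty, tz, rx, ry, rz, hand, tx, ty, tz, rx, ry, rz, hand, ...]. A call has 1 to 12 rows; each row shifts and turns the commanded pose from where the row before left it; what a row does not reach is not made up. A row lasts 1/8 s, in which the tool goes at most 62.5 mm and 10.7 degrees, less where a joint would pass 70% of its speed; a pose out of reach is approached as far as the arm can. A call with a gripper value outside its range is refused whole. The fingers move at their own pace and stop on an object; the grip force is fixed at half the most. Time passes only in rows, so rows that do not move let the fingers close. It gives the time, the measured TCP pose, the force and the opening at its end, in the units of the state.
- ctrl.get_obs(): the state, without advancing time (a new reading comes with each control period).
- ctrl.camera(name): name is "scene" or "top" or "wrist"; returns the picture (420x560x3 uint8, red, green, blue); there is no depth.
- ctrl.camera_info(name): a dict with "fx", "fy", "cx", "cy" (pixels), "origin" and "rotation" of the camera in the world; the wrist camera has in their place "tool_from_camera" (4x4, takes a point from camera to tool coordinates, whose origin is the TCP and whose axes are the tool frame's). Camera axes: x right, y down, z forward; pixel columns grow to the right and rows downward; lengths in m; the calibration is good to about 2 mm. A picture is of the moment at which its call begins: read the wrist's pose just before it. camera_info takes no time and is no camera call.
- ctrl.hand_in(): hands the job in, once; it reports no verdict.
Trained networks look in the newest picture that a camera, given by its name, has taken for a name from the list of things; names that differ only in an ending like _2 or _b are one class to them, and where a whole thing is asked for, a point or a joint stands for the part that bears it (a point fixed in the world has none). Each returns a list of dicts, best first, with "score" (0 to 1); they miss things now and then, are a little off and sometimes report something else, mostly with a low value. They report only what shows in the picture. A call takes as long as a camera call. They do not tell look-alikes from the thing itself.
- ctrl.silhouettes(target, camera): "mask" (420x560 bool, what is visible of it) and "bbox" ([left, top, right, bottom] in pixels, round what is visible of it).
The state is a dict: "time_s": time; "q": joint angles; "dq": joint speeds; "joint_efforts": joint torques, N m; "eef_pos": TCP position; "eef_rot": TCP orientation; "wrist_force": force on the tool from outside, world axes, zero at the start; "torque": the same for the moment, N m; "opening": opening from 0.0 (shut) to 1.0 (fully open).
Only numpy, scipy, OpenCV 4.12 (cv2) and the standard library are available. Lean on these libraries where they do the work, as an engineer would, in place of code of your own. Each camera call takes 0.05 s, during which the arm holds its last target.

## Working session

There is one attempt and no reset: what is moved stays moved. The work goes in short steps, Python scripts to look and compute and a shell command to move; the robot and the scene stay as the last step left them, time stands still between calls to the robot, and variables do not carry over. Pictures are saved under pics/ and viewed, and the job is handed in when it is done.

```bash
ls; mkdir -p pics; python3 - <<'E'
from bench import ctrl
import cv2
o=ctrl.get_obs(); print(o, ctrl.pinch_z)
for c in ("scene","top","wrist"):
    im=ctrl.camera(c); cv2.imwrite(f"pics/a_{c}.png",im[:,:,::-1])
    print(c,ctrl.camera_info(c))
E
```

```text
pics
{'time_s': 0.0, 'q': array([-1.41231771e+00,  1.81527455e-01,  1.60802494e+00,  6.73411853e-05,
        1.35382671e+00, -2.06312136e-01]), 'dq': array([ 1.42908257e-03, -1.00950797e-04,  2.29605044e-04, -4.63014059e-05,
        3.10583623e-04, -2.84373977e-04]), 'joint_efforts': array([-7.97948833e-04, -4.44870222e+01, -3.51335192e+01, -3.97618742e-04,
        9.09355731e-03,  5.02036855e-06]), 'eef_pos': array([ 0.20507235, -0.53658365,  0.23038363]), 'eef_rot': array([ 0.12829231, -0.12821562,  0.69600884, -0.6947471 ]), 'wrist_force': array([ 0.31611912, -0.32021043, -0.20794585]), 'torque': array([0.08238989, 0.04116936, 0.02405578]), 'opening': 1.0028847952227062} 0.0187
scene {'fx': 440.4550755189487, 'fy': 440.4550755189487, 'cx': 283.4713817510975, 'cy': 211.31995462268492, 'origin': array([ 0.18446134, -0.81104972,  0.62842241]), 'rotation': array([-0.40500436,  0.88769277, -0.19849662,  0.09258572])}
top {'fx': 517.9502458839153, 'fy': 517.9502458839153, 'cx': 279.75810697151985, 'cy': 212.34689846569088, 'origin': array([ 0.37709908, -0.21423586,  0.8968269 ]), 'rotation': array([-0.04409692,  0.71135597, -0.69912723,  0.0570023 ])}
wrist {'fx': 345.6420886455583, 'fy': 345.6420886455583, 'cx': 275.4869564614224, 'cy': 214.8480450838362, 'tool_from_camera': array([[ 7.17281291e-04,  9.60028453e-01,  2.79901509e-01,
        -7.08422631e-02],
       [-5.87689818e-04, -2.79901128e-01,  9.60028652e-01,
        -1.43154509e-01],
       [ 9.99999570e-01, -8.53105858e-04,  3.63431104e-04,
        -1.32017511e-03],
       [ 0.00000000e+00,  0.00000000e+00,  0.00000000e+00,
         1.00000000e+00]])}
```

View pics/a_scene.png

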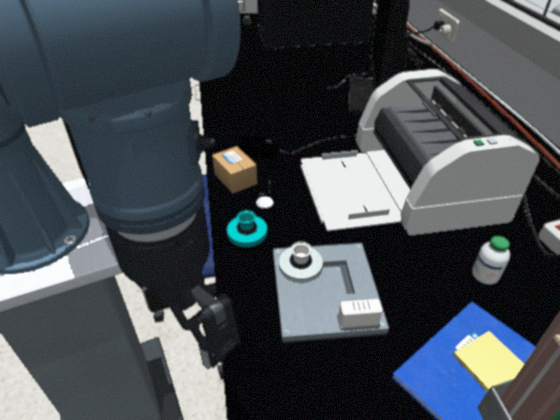

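View pics/a_top.png

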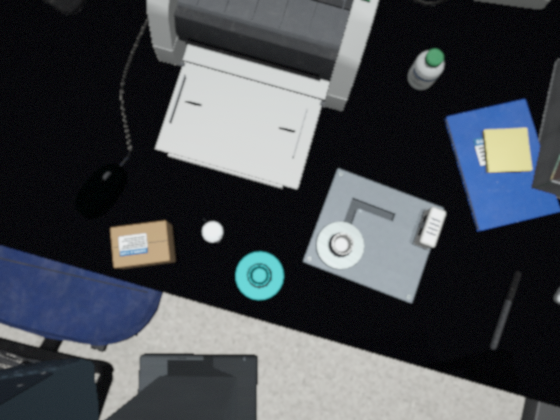

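View pics/a_wrist.png

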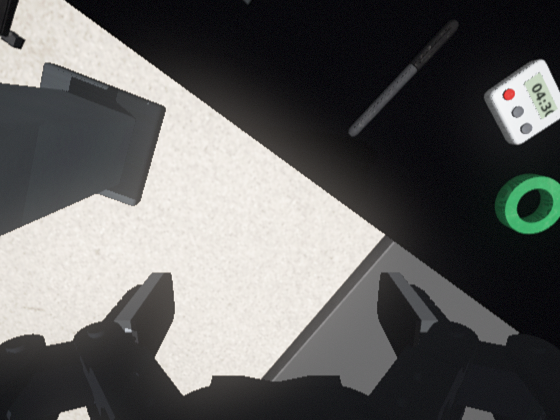

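```bash
cat > h.py <<'E'
import numpy as np, cv2
from bench import ctrl
from scipy.spatial.transform import Rotation as R
def cam(n):
    i=ctrl.camera_info(n); K=np.array([[i['fx'],0,i['cx']],[0,i['fy'],i['cy']],[0,0,1]])
    if n=='wrist':
        o=ctrl.get_obs(); q=o['eef_rot']; T=np.eye(4); T[:3,:3]=R.from_quat([q[1],q[2],q[3],q[0]]).as_matrix(); T[:3,3]=o['eef_pos']
        M=T@i['tool_from_camera']; return K,M[:3,3],M[:3,:3]
    q=i['rotation']; 
    q=np.array(q)
    return K,np.array(i['origin']),R.from_quat([q[1],q[2],q[3],q[0]]).as_matrix()
def ray(c,px,z):
    K,o,r=c; d=r@np.linalg.inv(K)@np.array([px[0],px[1],1.]); return o+d*(z-o[2])/d[2]
def proj(c,p):
    K,o,r=c; v=(np.atleast_2d(p)-o)@r; u=v@K.T; return u[:,:2]/u[:,2:]
def save(im,name,box=None,s=1):
    if box: im=im[box[1]:box[3],box[0]:box[2]]
    cv2.imwrite(name,cv2.resize(im[:,:,::-1],None,fx=s,fy=s,interpolation=cv2.INTER_CUBIC))
E
python3 - <<'E'
from h import *
im=ctrl.camera('top'); c=cam('top')
save(im,'pics/b_top.png',(290,160,460,310),4)
im2=ctrl.camera('scene');save(im2,'pics/b_scene.png',(200,130,400,350),3)
for n in ("scene","top"):
  for t in ("stage","carrier","cup","beaker","cup_box"):
    for d in ctrl.silhouettes(t,n):
        m=d['mask'].astype(np.uint8); ys,xs=np.nonzero(m)
        z={'stage':.02,'carrier':.034,'cup':.065,'beaker':0.03,'cup_box':.03}[t]
        print(n,t,round(d['score'],2),d['bbox'],len(xs),ray(cam(n),(xs.mean(),ys.mean()),z).round(4))
        if t=='stage' and d['score']>.5: np.save(f'mask_{n}.npy',m)
E
```

```text
scene stage 0.64 [270.7, 242.9, 388.2, 344.1] 7758 [ 0.4628 -0.4185  0.02  ]
scene carrier 0.88 [224.4, 210.3, 266.9, 246.8] 1095 [ 0.3904 -0.211   0.034 ]
scene carrier 0.8 [278.7, 243.9, 322.3, 282.4] 1421 [ 0.4463 -0.3335  0.034 ]
scene cup 0.87 [294.3, 243.4, 311.0, 261.8] 281 [ 0.4431 -0.3371  0.065 ]
scene cup 0.85 [239.0, 212.6, 255.4, 233.0] 295 [ 0.3883 -0.2158  0.065 ]
scene beaker 0.48 [256.8, 196.9, 273.1, 209.3] 136 [ 0.4566 -0.1418  0.03  ]
scene cup_box 0.86 [214.1, 148.4, 257.8, 192.5] 1397 [ 0.4423 -0.0039  0.03  ]
top stage 0.81 [304.3, 168.2, 444.1, 301.6] 9739 [ 0.47   -0.4017  0.02  ]
top carrier 0.93 [232.7, 251.1, 283.8, 302.3] 1829 [ 0.3955 -0.1964  0.034 ]
top carrier 0.67 [200.9, 222.4, 223.1, 238.1] 317 [ 0.4675 -0.1159  0.034 ]
top carrier 0.56 [317.5, 218.4, 365.3, 266.7] 1837 [ 0.4474 -0.3293  0.034 ]
top cup 0.85 [248.6, 264.7, 266.8, 283.2] 388 [ 0.3962 -0.1962  0.065 ]
top cup 0.75 [329.8, 233.6, 357.0, 252.6] 381 [ 0.4483 -0.3304  0.065 ]
top beaker 0.71 [199.3, 221.8, 221.2, 239.5] 303 [ 0.4676 -0.1157  0.03  ]
top cup_box 0.66 [110.6, 226.3, 175.4, 271.5] 2558 [ 4.431e-01 -3.000e-04  3.000e-02]
```

View pics/b_top.png

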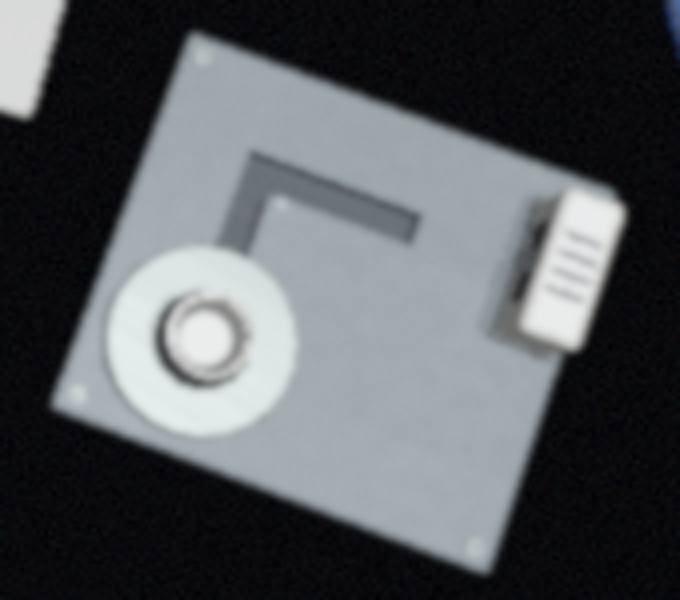

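View pics/b_scene.png

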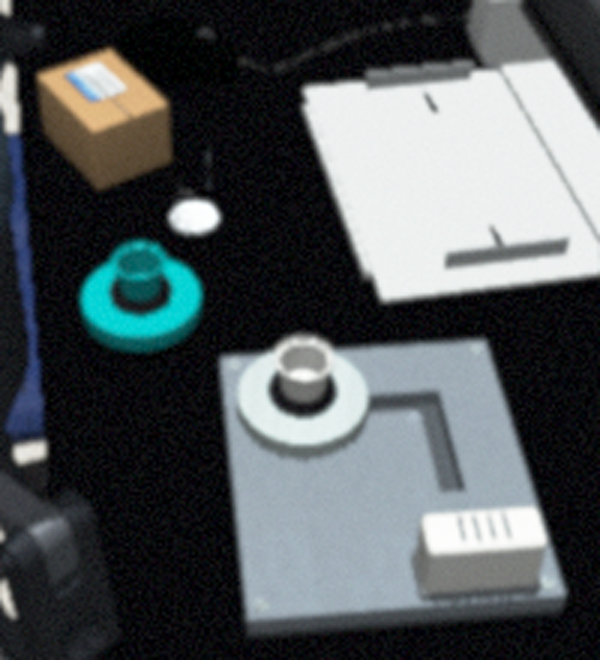

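```bash
python3 - <<'E'
from h import *
from scipy.optimize import least_squares
c=cam('top')
f=lambda p:np.array(p)/4+np.array([290,160])-0.375
obs=np.array([f((192,30)),f((52,407)),f((490,577))])
P=np.array([[.086,.08,.02],[-.086,.08,.02],[-.086,-.114,.02]])
def tr(v,p): 
    p=np.atleast_2d(p);return np.c_[p[:,:2]@np.array([[np.cos(v[2]),np.sin(v[2])],[-np.sin(v[2]),np.cos(v[2])]])+v[:2],p[:,2]]
r=least_squares(lambda v:(proj(c,tr(v,P))-obs).ravel(),[.47,-.4,-.2]);v=r.x
print(v,np.degrees(v[2]),r.fun.round(2)); np.save('stage.npy',v)
inv=lambda w:(np.array([[np.cos(v[2]),np.sin(v[2])],[-np.sin(v[2]),np.cos(v[2])]])@(w[:2]-v[:2])).round(4)
for n,p,z in [('outer corner',(252,152),.02),('end outer',(422,216),.02),('end inner',(410,245),.02),('inner corner',(275,195),.02),
   ('reader TLtop',(572,187),.062),('reader BLtop',(522,328),.062),('foot centre',(203,341),.034),('cup rim',(208,335),.065)]:
    w=ray(c,f(p),z); print(n,w.round(4),inv(w))
# scene check
cs=cam('scene'); g=lambda p:np.array(p)/3+np.array([200,130])-.33
for n,p,z in [('-x+y',(220,355),.02),('+x+y',(487,340),.02),('-x-y',(247,622),.02),('outer',(440,392),.02),('end',(465,488),.02),('foot',(303,398),.034)]:
    w=ray(cs,g(p),z);print('scene',n,w.round(4),inv(w))
print(tr(v,[[-.04,.024,.02],[.04,.024,.02],[.04,-.04,.02]]))
E
```

```text
[ 0.4742812  -0.37471503 -0.35039931] -20.07640164679287 [ 0.36  1.28  0.49 -0.18 -0.84 -1.  ]
outer corner [ 0.5316 -0.3544  0.02  ] [0.0468 0.0388]
end outer [ 0.5051 -0.4275  0.02  ] [ 0.047 -0.039]
end inner [ 0.4924 -0.4221  0.02  ] [ 0.0333 -0.0383]
inner corner [ 0.513  -0.3642  0.02  ] [0.0328 0.0232]
reader TLtop [ 0.5121 -0.4792  0.062 ] [ 0.0714 -0.0852]
reader BLtop [ 0.4538 -0.4573  0.062 ] [ 0.0091 -0.0846]
foot centre [ 0.4485 -0.3313  0.034 ] [-0.0391  0.032 ]
cup rim [ 0.4484 -0.3291  0.065 ] [-0.04   0.034]
scene -x+y [ 0.4223 -0.266   0.02  ] [-0.0862  0.0842]
scene +x+y [ 0.585  -0.3272  0.02  ] [0.0877 0.0826]
scene -x-y [ 0.3543 -0.4515  0.02  ] [-0.0863 -0.1133]
scene outer [ 0.5333 -0.3535  0.02  ] [0.0481 0.0402]
scene end [ 0.5068 -0.4244  0.02  ] [ 0.0476 -0.0355]
scene foot [ 0.4474 -0.333   0.034 ] [-0.0396  0.03  ]
[[ 0.44495032 -0.33844246  0.02      ]
 [ 0.52008918 -0.36590429  0.02      ]
 [ 0.49811971 -0.42601537  0.02      ]]
```

```bash
python3 - <<'E'
from h import *
o=ctrl.get_obs();q=o['eef_rot'];M=R.from_quat([q[1],q[2],q[3],q[0]]).as_matrix();print(M.round(3))
a=lambda d:np.degrees(np.arctan2(d[1],d[0]))
print('tool x heading',a(M[:,0]),'stage x heading -20.1, -y heading -110.1; q1,q6 deg',np.degrees(o['q'][[0,5]]),o['time_s'])
v=np.load('stage.npy')
v=np.array([.4743,-.3747,np.radians(-20.1)])
T=lambda x,y:(v[:2]+np.array([np.cos(v[2])*x-np.sin(v[2])*y,np.sin(v[2])*x+np.cos(v[2])*y])).round(4)
for n,p in dict(pre1=(-.115,.032),pre1b=(-.105,.032),start=(-.04,.032),corner=(.04,.032),end=(.04,-.032),pre2=(.04,.107)).items(): print(n,T(*p),np.degrees(np.arctan2(T(*p)[1],T(*p)[0])).round(1))
E
```

```text
[[-0.934 -0.     0.357]
 [-0.357 -0.    -0.934]
 [ 0.    -1.     0.   ]]
tool x heading -159.09836957096266 stage x heading -20.1, -y heading -110.1; q1,q6 deg [-80.91937568 -11.82088458] 0.75
pre1 [ 0.3773 -0.3051] -39.0
pre1b [ 0.3867 -0.3086] -38.6
start [ 0.4477 -0.3309] -36.5
corner [ 0.5229 -0.3584] -34.4
end [ 0.5009 -0.4185] -39.9
pre2 [ 0.5486 -0.288 ] -27.7
```

Candidates for the carrier in the top view are the teal look-alike at (259,275), off the stage, and the steel one at (340,245), on the stage with its pin in the slot. The crop confirms the steel disc with a white cup, so that is the one. It sits about at slot_start, at stage (-39,32) mm. Next I move above a point behind it.

```bash
python3 -m pendant '[0.0215,0.029,0,0,0,-5.125,0, 0.0215,0.029,0,0,0,-5.125,0, 0.0215,0.029,0,0,0,-5.125,0, 0.0215,0.029,0,0,0,-5.125,0, 0.0215,0.029,0,0,0,-5.125,0, 0.0215,0.029,0,0,0,-5.125,0, 0.0215,0.029,0,0,0,-5.125,0, 0.0215,0.029,0,0,0,-5.125,0, 0,0,0,0,0,0,0, 0,0,0,0,0,0,0]'
python3 - <<'E'
from h import *
o=ctrl.get_obs();print(o['time_s'],o['eef_pos'],o['q'],o['wrist_force'],o['opening'])
c=cam('wrist');im=ctrl.camera('wrist')
save(im,'pics/c_w.png')
v=[.4743,-.3747,np.radians(-20.1)]
T=lambda x,y,z:np.array([v[0]+np.cos(v[2])*x-np.sin(v[2])*y,v[1]+np.sin(v[2])*x+np.cos(v[2])*y,z])
for p in [(-.086,.08,.02),(.086,.08,.02),(-.086,-.114,.02),(.0475,.0395,.02),(.0475,-.0395,.02),(-.039,.032,.034)]: print(p,proj(c,T(*p)).round(1))
E
```

```text
time_s: 2.0
eef_pos: [0.3771, -0.3055, 0.2314]
eef_rot: [0.123, -0.123, -0.696, 0.697]
wrist_force: [-0.1, 0.2, -0.2]
opening: 0.006
2.0 [ 0.37707013 -0.30551232  0.23142143] [-9.25857619e-01 -2.40265410e-02  1.82608861e+00 -4.12459140e-04
  1.33907924e+00  9.94405280e-01] [-0.1333687   0.23007532 -0.20268788] 0.006325890396763437
(-0.086, 0.08, 0.02) [[228.5 156.1]]
(0.086, 0.08, 0.02) [[221.2 -41.1]]
(-0.086, -0.114, 0.02) [[419.  156.2]]
(0.0475, 0.0395, 0.02) [[267.6   8.3]]
(0.0475, -0.0395, 0.02) [[354.3   8.4]]
(-0.039, 0.032, 0.034) [[275.7 107.6]]
```

View pics/c_w.png

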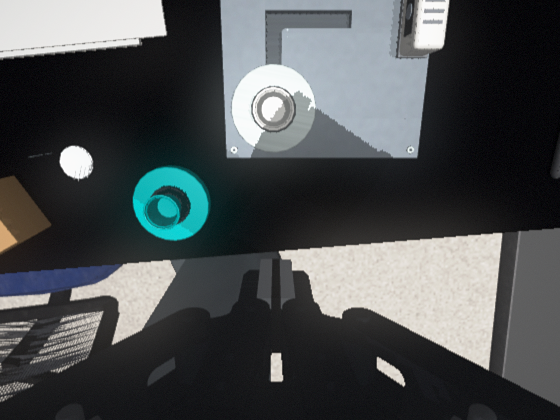

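The prediction and the picture agree within about 2 px: foot centre at (273,107), stage corners at (227,157) and (418,158). Lowering behind the foot.

```bash
python3 -m pendant '[0,0,-0.05,0,0,0,0, 0,0,-0.05,0,0,0,0, 0,0,-0.05,0,0,0,0, 0,0,-0.05,0,0,0,0, 0,0,-0.006,0,0,0,0, 0,0,0,0,0,0,0, 0,0,0,0,0,0,0]'
python3 - <<'E'
from h import *
o=ctrl.get_obs();print(o['time_s'],o['eef_pos'],o['wrist_force'])
save(ctrl.camera('wrist'),'pics/d_w.png'); save(ctrl.camera('scene'),'pics/d_s.png',(180,150,400,350),3)
E
```

```text
time_s: 2.92
eef_pos: [0.3783, -0.307, 0.0275]
eef_rot: [0.122, -0.125, -0.695, 0.697]
wrist_force: [-0.3, 0.2, 0.4]
opening: -0.001
2.925 [ 0.37827373 -0.30702387  0.02753602] [-0.27976261  0.1815009   0.44283671]
```

View pics/d_w.png

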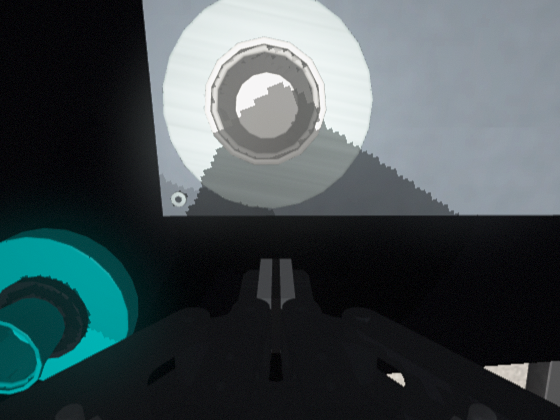

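View pics/d_s.png

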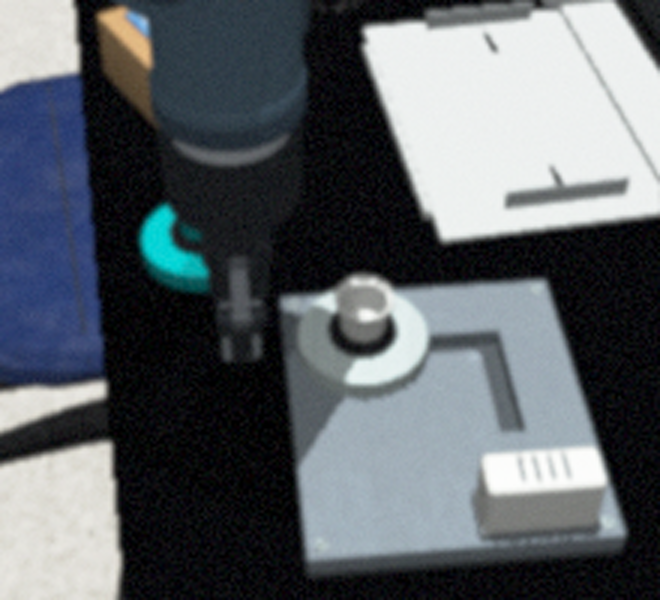

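```bash
python3 -m pendant '[0.0073,-0.0019,-0.0035,0,0,0,0, 0.0073,-0.0019,0,0,0,0,0, 0,0,0,0,0,0,0]'; python3 -m pendant '[0.0028,-0.001,0,0,0,0,0, 0.0028,-0.001,0,0,0,0,0, 0.0028,-0.001,0,0,0,0,0]'
```

```text
time_s: 3.4
eef_pos: [0.3926, -0.3093, 0.022]
eef_rot: [0.123, -0.123, -0.696, 0.696]
wrist_force: [0.4, 0.6, 0.5]
opening: 0.002
time_s: 3.78
eef_pos: [0.4003, -0.312, 0.0218]
eef_rot: [-0.123, 0.123, 0.696, -0.696]
wrist_force: [0.2, -0.5, -0.2]
opening: -0.0
```

```bash
python3 -m pendant '[0,0,0.003,0,0,0,0, 0,0,0,0,0,0,0]'; python3 -m pendant '[0.0028,-0.001,0,0,0,0,0, 0.0028,-0.001,0,0,0,0,0, 0.0028,-0.001,0,0,0,0,0, 0.0028,-0.001,0,0,0,0,0]'; python3 - <<'E'
from h import *
save(ctrl.camera('wrist'),'pics/e_w.png')
E
```

```text
time_s: 4.03
eef_pos: [0.4003, -0.3121, 0.0251]
eef_rot: [0.123, -0.123, -0.696, 0.696]
wrist_force: [0.7, -0.3, 0.6]
opening: -0.001
time_s: 4.53
eef_pos: [0.4114, -0.3159, 0.0246]
eef_rot: [-0.123, 0.123, 0.696, -0.696]
wrist_force: [-2.8, 1.3, 1.9]
opening: 0.003
```

View pics/e_w.png

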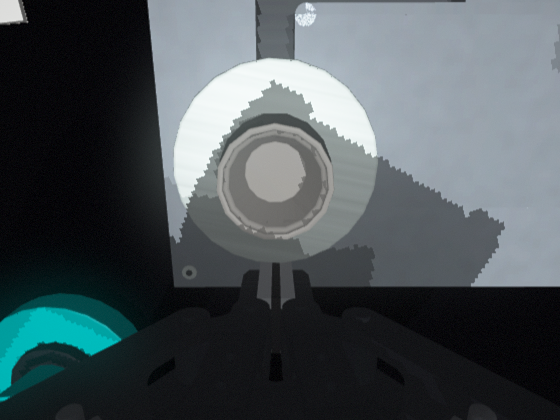

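```bash
cat >> h.py <<'E'
V=[.4743,-.3747,np.radians(-20.1)]
def inv(w):
    d=np.array(w[:2])-V[:2]; c,s=np.cos(V[2]),np.sin(V[2]); return np.array([c*d[0]+s*d[1],-s*d[0]+c*d[1]])
def foot(name,near=None):
    o=ctrl.get_obs(); cc=cam(name); im=ctrl.camera(name); res=[]
    for d in ctrl.silhouettes('carrier',name):
        cs=max(cv2.findContours(d['mask'].astype(np.uint8),0,2)[0],key=cv2.contourArea)
        h=cv2.convexHull(cs)[:,0,:].astype(float)
        w=np.array([ray(cc,p,.034) for p in h])[:,:2]
        A=np.c_[w,np.ones(len(w))]; s=np.linalg.lstsq(A,(w**2).sum(1),rcond=None)[0]
        ctr=s[:2]/2; r=np.sqrt(s[2]+ctr@ctr); res.append((round(d['score'],2),(inv(ctr)*1000).round(1),round(r*1000,1)))
    print(name,o['time_s'],'tcp',(inv(o['eef_pos'])*1000).round(1),o['eef_pos'][2].round(4),'F',o['wrist_force'].round(1),res)
    return im
E
python3 - <<'E'
from h import *
for n in('wrist','top','scene'): save(foot(n),f'pics/f_{n}.png')
E
```

```text
wrist 4.575 tcp [-78.7  33.5] 0.0248 F [-0.6 -0.4 -1. ] [(0.81, array([-28.7,  34.5]), np.float64(39.7)), (0.67, array([-118.4,  130.9]), np.float64(35.4))]
top 4.675 tcp [-78.8  33.5] 0.0247 F [-0.3  0.8  0.1] [(0.88, array([-126.3,  150.6]), np.float64(27.2))]
scene 4.775 tcp [-78.8  33.4] 0.0249 F [ 0.4  0.3 -0.2] [(0.93, array([-29.4,  30.8]), np.float64(43.7)), (0.87, array([-133. ,  130.7]), np.float64(47.2)), (0.53, array([ -1. , -38.4]), np.float64(112.9))]
```

View pics/f_top.png

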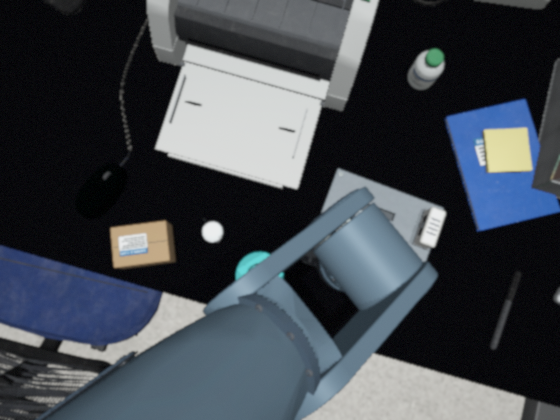

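```bash
python3 -m pendant '[0.0047,-0.0017,0,0,0,0,0, 0.0047,-0.0017,0,0,0,0,0, 0.0047,-0.0017,0,0,0,0,0, 0.0047,-0.0017,0,0,0,0,0, 0.0047,-0.0017,0,0,0,0,0, 0.0047,-0.0017,0,0,0,0,0]'; python3 -m pendant '[0.0047,-0.0017,0,0,0,0,0, 0.0047,-0.0017,0,0,0,0,0, 0.0047,-0.0017,0,0,0,0,0, 0.0047,-0.0017,0,0,0,0,0, 0.0038,-0.0014,0,0,0,0,0,0.0019,-0.0007,0,0,0,0,0, 0,0,0,0,0,0,0]'; python3 - <<'E'
from h import *
for n in('wrist','scene'): save(foot(n),f'pics/g_{n}.png')
E
```

```text
time_s: 5.62
eef_pos: [0.4399, -0.3263, 0.0248]
eef_rot: [-0.123, 0.123, 0.696, -0.696]
wrist_force: [-2.2, 0.9, 2.2]
opening: 0.002
time_s: 6.5
eef_pos: [0.4644, -0.3352, 0.0248]
eef_rot: [0.123, -0.124, -0.696, 0.696]
wrist_force: [-0.9, 0.4, -0.5]
opening: -0.001
wrist 6.5 tcp [-22.9  33.7] 0.0248 F [-0.9  0.4 -0.5] [(0.86, array([27.3, 35.2]), np.float64(39.6))]
scene 6.6 tcp [-22.9  33.7] 0.0249 F [-0.7  1.1 -0.3] [(0.65, array([27.2, 31.6]), np.float64(44.0)), (0.57, array([-133.3,  129.1]), np.float64(45.4))]
```

View pics/g_wrist.png

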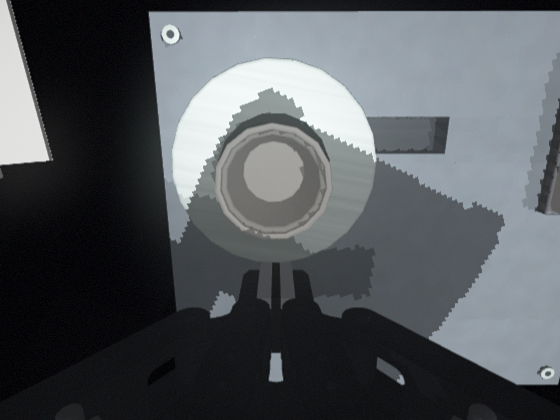

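View pics/g_scene.png

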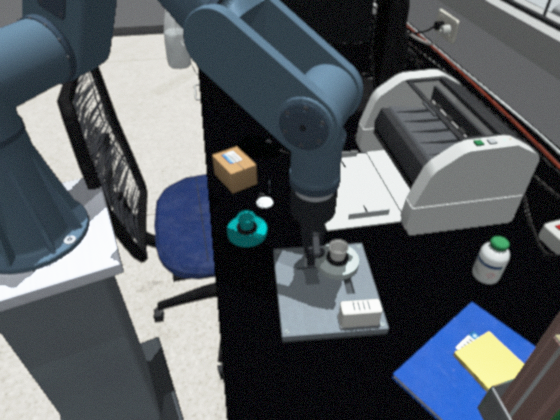

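```bash
python3 - <<'E'
from h import *
c=cam('wrist')
for p in [(410,117),(410,153.5),(449,117),(446,153)]: print(p,(inv(ray(c,p,.02))*1000).round(1))
E
```

```text
(410, 117) [ 46.  -21.2]
(410, 153.5) [ 31.1 -22.8]
(449, 117) [ 46.  -37.3]
(446, 153) [ 31.3 -38.1]
```

```bash
python3 -m pendant '[0.0038,-0.0014,0,0,0,0,0, 0.0038,-0.0014,0,0,0,0,0, 0.0009,-0.0003,0,0,0,0,0, 0.0009,-0.0003,0,0,0,0,0]'; python3 -m pendant '[0.0005,-0.0002,0,0,0,0,0,0.0005,-0.0002,0,0,0,0,0]';  python3 - <<'E'
from h import *
save(foot('wrist'),f'pics/h_wrist.png')
E
```

```text
time_s: 7.2
eef_pos: [0.4734, -0.3384, 0.0247]
eef_rot: [-0.124, 0.123, 0.696, -0.696]
wrist_force: [-3.6, 1.7, 1.7]
opening: 0.004
time_s: 7.45
eef_pos: [0.4744, -0.3388, 0.0248]
eef_rot: [-0.123, 0.123, 0.696, -0.696]
wrist_force: [-3.1, 1.3, 2.3]
opening: 0.0
wrist 7.45 tcp [-12.3  33.7] 0.0248 F [-3.1  1.3  2.3] [(0.91, array([37.7, 35.6]), np.float64(39.6))]
```

View pics/h_wrist.png

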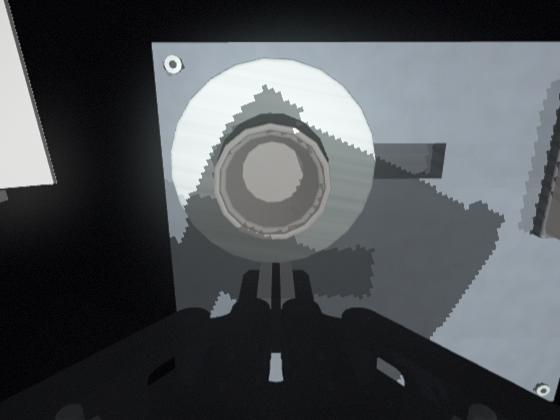

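```bash
python3 -m pendant '[0.0005,-0.0002,0,0,0,0,0,0.0005,-0.0002,0,0,0,0,0]';python3 -m pendant '[0.0005,-0.0002,0,0,0,0,0]'
```

```text
time_s: 7.8
eef_pos: [0.4755, -0.3393, 0.0248]
eef_rot: [0.123, -0.123, -0.696, 0.696]
wrist_force: [-4.0, 1.3, 2.5]
opening: 0.002
time_s: 7.92
eef_pos: [0.476, -0.3395, 0.0248]
eef_rot: [-0.123, 0.123, 0.696, -0.696]
wrist_force: [-3.2, 0.5, 2.4]
opening: -0.001
```

```bash
python3 -m pendant '[-0.0117,0.0043,0,0,0,0,0, -0.0118,0.0043,0,0,0,0,0, 0,0,0.04,0,0,0,0, 0,0,0.04,0,0,0,0, 0,0,0.04,0,0,0,0, 0,0,0,0,0,0,0]'
python3 -m pendant '[0.0093,0.0037,0,0,0,-9,0, 0.0093,0.0037,0,0,0,-9,0, 0.0093,0.0037,0,0,0,-9,0, 0.0093,0.0037,0,0,0,-9,0, 0.0093,0.0037,0,0,0,-9,0, 0.0093,0.0037,0,0,0,-9,0, 0.0093,0.0037,0,0,0,-9,0, 0.0093,0.0037,0,0,0,-9,0, 0.0093,0.0037,0,0,0,-9,0, 0.0091,0.0035,0,0,0,-9,0, 0,0,0,0,0,0,0, 0,0,0,0,0,0,0]'
python3 - <<'E'
from h import *
print(ctrl.get_obs()['q'])
save(foot('wrist'),f'pics/i_wrist.png')
E
```

```text
time_s: 8.68
eef_pos: [0.4538, -0.3326, 0.1486]
eef_rot: [0.121, -0.126, -0.695, 0.698]
wrist_force: [0.7, -0.2, 0.0]
opening: 0.001
time_s: 10.18
eef_pos: [0.5444, -0.2939, 0.1439]
eef_rot: [0.579, -0.579, -0.406, 0.406]
wrist_force: [1.4, 0.0, -0.5]
opening: 0.002
[-6.86475618e-01  3.63446331e-01  1.56499394e+00 -1.20850998e-04
  1.21457764e+00  2.80303643e+00]
wrist 10.175 tcp [ 38.1 100. ] 0.1439 F [ 1.4  0.  -0.5] [(0.64, array([39.4, 35.1]), np.float64(39.4)), (0.58, array([-128.1,  137.6]), np.float64(41.2)), (0.18, array([ 0.9, 18.1]), np.float64(97.2))]
```

View pics/i_wrist.png

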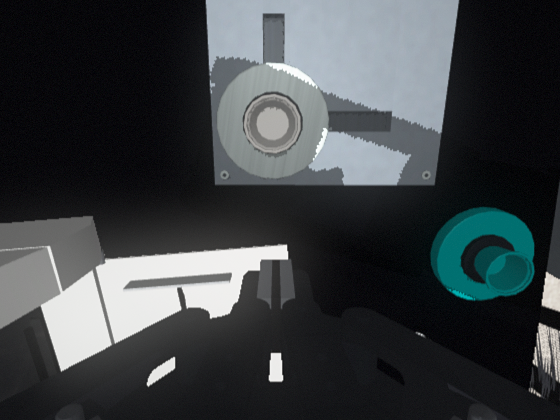

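```bash
python3 - <<'E'
from h import *
c=cam('wrist')
for z in(0,.02,.05): print(z,'tray corner',(inv(ray(c,(288,246),z))*1000).round(1))
p=proj(c,[[.5444,-.2939,.025]]);print('descent px',p)
ct=cam('top')
for z in(0,.02,.05): print(z,'top tray corner',(inv(ray(ct,(300,188),z))*1000).round(1),'printer foot',(inv(ray(ct,(345,107),z))*1000).round(1))
for p in [(273,13),(284,13),(264,13),(273,64),(391,121),(391,130),(391,111)]: print(p,(inv(ray(c,p,.02))*1000).round(1))
E
```

```text
0 tray corner [ 26.2 142.2]
0.02 tray corner [ 27.  134.3]
0.05 tray corner [ 28.2 122.6]
descent px [[274.62379318 207.45332026]]
0 top tray corner [ 33.7 129.6] printer foot [202.5 106.3]
0.02 top tray corner [ 29.7 129.3] printer foot [194.7 106.6]
0.05 top tray corner [ 23.7 128.9] printer foot [183.  106.9]
(273, 13) [ 39.2 -37.4]
(284, 13) [ 31.6 -37.4]
(264, 13) [ 45.4 -37.3]
(273, 64) [39.3 -4.9]
(391, 121) [-48.9  34.4]
(391, 130) [-49.5  40.9]
(391, 111) [-48.2  27.2]
```

```bash
python3 -m pendant '[0,0,-0.03,0,0,0,0, 0,0,-0.03,0,0,0,0, 0,0,-0.03,0,0,0,0, 0,0,-0.025,0,0,0,0, 0,0,0,0,0,0,0, 0,0,0,0,0,0,0]'
python3 - <<'E'
from h import *
save(foot('wrist'),f'pics/j_wrist.png')
E
```

```text
time_s: 11.02
eef_pos: [0.5457, -0.2946, 0.0308]
eef_rot: [-0.579, 0.58, 0.405, -0.405]
wrist_force: [0.7, -0.0, 0.9]
opening: 0.001
wrist 11.025 tcp [39.5 99.7] 0.0308 F [ 0.7 -0.   0.9] [(0.71, array([39.4, 35.5]), np.float64(39.6)), (0.65, array([-115.9,  126.8]), np.float64(38.5))]
```

View pics/j_wrist.png

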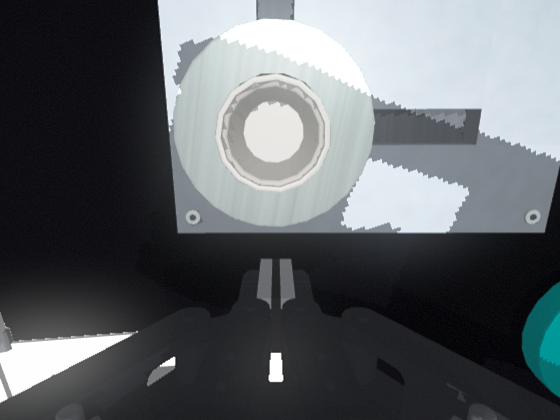

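```bash
python3 -m pendant '[0,0,-0.0055,0,0,0,0, -0.002,-0.0056,0,0,0,0,0, -0.002,-0.0056,0,0,0,0,0, 0,0,0,0,0,0,0]'
python3 -m pendant '[-0.001,-0.0028,0,0,0,0,0, -0.001,-0.0028,0,0,0,0,0, -0.001,-0.0028,0,0,0,0,0]'
```

```text
time_s: 11.62
eef_pos: [0.5411, -0.306, 0.0244]
eef_rot: [-0.58, 0.58, 0.405, -0.405]
wrist_force: [0.4, -0.7, -0.1]
opening: 0.002
time_s: 12.0
eef_pos: [0.5383, -0.3134, 0.0243]
eef_rot: [0.58, -0.579, -0.405, 0.405]
wrist_force: [1.4, 2.3, 0.5]
opening: 0.004
```

```bash
python3 -m pendant '[-0.001,-0.0028,0,0,0,0,0, -0.001,-0.0028,0,0,0,0,0, -0.001,-0.0028,0,0,0,0,0]'
python3 - <<'E'
from h import *
save(foot('wrist'),f'pics/k_wrist.png')
E
```

```text
time_s: 12.38
eef_pos: [0.5352, -0.3222, 0.0243]
eef_rot: [0.58, -0.58, -0.405, 0.405]
wrist_force: [0.1, 2.3, 1.2]
opening: -0.001
wrist 12.375 tcp [39.1 70.2] 0.0243 F [0.1 2.3 1.2] [(0.7, array([40.1, 19.9]), np.float64(39.7)), (0.55, array([-95.4, 113.9]), np.float64(19.4)), (0.22, array([40.7, 26. ]), np.float64(23.1))]
```

View pics/k_wrist.png

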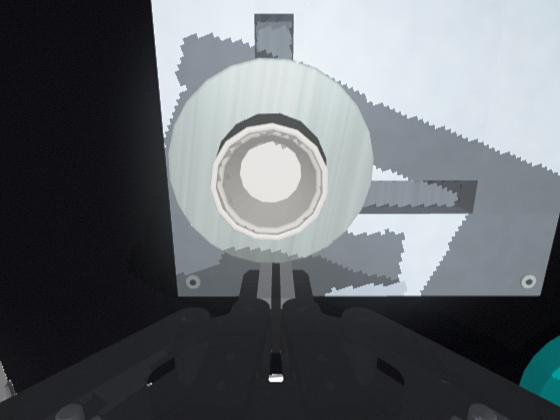

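It has rounded the corner: foot centre at (271,160), with leg 2 straight ahead. Continuing.

```bash
python3 -m pendant '[-0.0017,-0.0047,0,0,0,0,0, -0.0017,-0.0047,0,0,0,0,0, -0.0017,-0.0047,0,0,0,0,0, -0.0017,-0.0047,0,0,0,0,0, -0.0017,-0.0047,0,0,0,0,0]'
python3 -m pendant '[-0.0017,-0.0047,0,0,0,0,0, -0.0017,-0.0047,0,0,0,0,0, -0.0014,-0.0038,0,0,0,0,0, -0.001,-0.0028,0,0,0,0,0, 0,0,0,0,0,0,0]'
python3 - <<'E'
from h import *
save(foot('wrist'),f'pics/l_wrist.png')
E
```

```text
time_s: 13.1
eef_pos: [0.5266, -0.3459, 0.0243]
eef_rot: [-0.58, 0.58, 0.405, -0.405]
wrist_force: [1.2, 2.8, 0.1]
opening: 0.002
time_s: 13.72
eef_pos: [0.5208, -0.3621, 0.0243]
eef_rot: [-0.579, 0.58, 0.405, -0.405]
wrist_force: [-0.3, 0.6, -0.3]
opening: -0.0
wrist 13.725 tcp [39.3 27.8] 0.0243 F [-0.3  0.6 -0.3] [(0.71, array([ 40.4, -22.7]), np.float64(39.5)), (0.64, array([-94.6,  87.6]), np.float64(3.5))]
```

View pics/l_wrist.png

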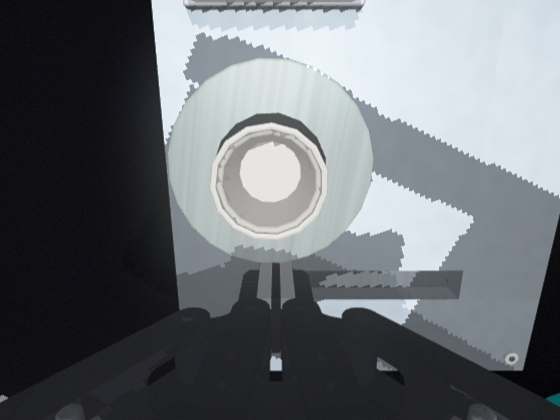

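```bash
python3 -m pendant '[-0.0007,-0.0019,0,0,0,0,0, -0.0007,-0.0019,0,0,0,0,0, -0.0003,-0.0009,0,0,0,0,0]'
python3 -m pendant '[-0.0002,-0.0005,0,0,0,0,0,-0.0002,-0.0005,0,0,0,0,0]'
python3 -m pendant '[-0.0002,-0.0005,0,0,0,0,0]'
python3 -m pendant '[-0.0002,-0.0005,0,0,0,0,0]'
```

```text
time_s: 14.2
eef_pos: [0.5193, -0.3662, 0.0243]
eef_rot: [0.58, -0.58, -0.405, 0.405]
wrist_force: [0.4, 3.2, 0.1]
opening: -0.001
time_s: 14.45
eef_pos: [0.5189, -0.3672, 0.0243]
eef_rot: [0.58, -0.58, -0.405, 0.405]
wrist_force: [0.9, 2.8, 1.4]
opening: -0.003
time_s: 14.58
eef_pos: [0.5187, -0.3678, 0.0243]
eef_rot: [0.58, -0.58, -0.405, 0.405]
wrist_force: [0.2, 3.2, 1.0]
opening: -0.001
time_s: 14.7
eef_pos: [0.5185, -0.3683, 0.0243]
eef_rot: [-0.58, 0.58, 0.405, -0.405]
wrist_force: [0.9, 2.8, 1.5]
opening: 0.0
```

```bash
python3 -m pendant '[-0.0002,-0.0005,0,0,0,0,0]'
python3 -m pendant '[-0.0002,-0.0005,0,0,0,0,0]'
```

```text
time_s: 14.82
eef_pos: [0.5183, -0.3688, 0.0243]
eef_rot: [0.58, -0.58, -0.405, 0.405]
wrist_force: [0.6, 2.4, 0.6]
opening: 0.001
time_s: 14.95
eef_pos: [0.518, -0.3693, 0.0243]
eef_rot: [-0.58, 0.58, 0.405, -0.405]
wrist_force: [1.6, 3.4, 0.8]
opening: 0.0
```

```bash
python3 - <<'E'
from h import *
save(foot('wrist'),f'pics/m_wrist.png')
E
```

```text
wrist 14.95 tcp [39.2 20.1] 0.0243 F [1.6 3.4 0.8] [(0.75, array([ 40.3, -30.2]), np.float64(39.6)), (0.44, array([ -5. , -14.4]), np.float64(98.7))]
```

```bash
python3 -m pendant '[-0.0001,-0.0004,0,0,0,0,0]'
python3 -m pendant '[-0.0002,-0.0004,0,0,0,0,0]'
```

```text
time_s: 15.18
eef_pos: [0.518, -0.3696, 0.0243]
eef_rot: [0.58, -0.58, -0.405, 0.405]
wrist_force: [0.9, 2.9, 0.9]
opening: -0.001
time_s: 15.3
eef_pos: [0.5178, -0.3701, 0.0243]
eef_rot: [-0.58, 0.58, 0.405, -0.405]
wrist_force: [0.8, 4.3, 0.3]
opening: -0.0
```

```bash
python3 -m pendant '[-0.0001,-0.0003,0,0,0,0,0]'
```

```text
time_s: 15.42
eef_pos: [0.5177, -0.3702, 0.0243]
eef_rot: [0.58, -0.579, -0.405, 0.405]
wrist_force: [1.4, 3.8, 2.1]
opening: 0.001
```

```bash
python3 -m pendant '[-0.0001,-0.0003,0,0,0,0,0]';sleep 0; python3 -m pendant '[0,0,0,0,0,0,0]'
```

```text
time_s: 15.55
eef_pos: [0.5177, -0.3702, 0.0243]
eef_rot: [0.58, -0.579, -0.405, 0.405]
wrist_force: [1.8, 5.6, 1.9]
opening: -0.005
time_s: 15.68
eef_pos: [0.5177, -0.3702, 0.0243]
eef_rot: [0.58, -0.579, -0.405, 0.405]
wrist_force: [2.8, 3.8, 1.4]
opening: 0.004
```

The commanded steps no longer move the tool and the force rose to about 5-6 N, so the pin is at the end wall. Backing off and checking.

```bash
python3 -m pendant '[0.001,0.0028,0,0,0,0,0, 0.0034,0.0094,0,0,0,0,0, 0.0034,0.0094,0,0,0,0,0, 0,0,0.04,0,0,0,0, 0,0,0.05,0,0,0,0, 0,0,0.05,0,0,0,0, 0.01,0.03,0,0,0,0,0, 0,0,0,0,0,0,0, 0,0,0,0,0,0,0]'
python3 - <<'E'
from h import *
save(foot('wrist'),f'pics/n_wrist.png');save(foot('scene'),f'pics/n_scene.png',(180,130,420,350),3)
c=cam('wrist')
E
```

```text
time_s: 16.8
eef_pos: [0.5352, -0.3187, 0.1638]
eef_rot: [0.58, -0.579, -0.405, 0.406]
wrist_force: [-0.3, -0.1, 0.3]
opening: -0.001
wrist 16.8 tcp [37.9 73.5] 0.1638 F [-0.3 -0.1  0.3] [(0.92, array([ 40.2, -31.1]), np.float64(39.7)), (0.76, array([-128.5,  136.4]), np.float64(41.7)), (0.38, array([-0.8,  1. ]), np.float64(102.9))]
scene 16.9 tcp [37.9 72.9] 0.1636 F [ 0.2 -0.7 -0. ] [(0.72, array([ 40.6, -33. ]), np.float64(43.4))]
```

View pics/n_wrist.png

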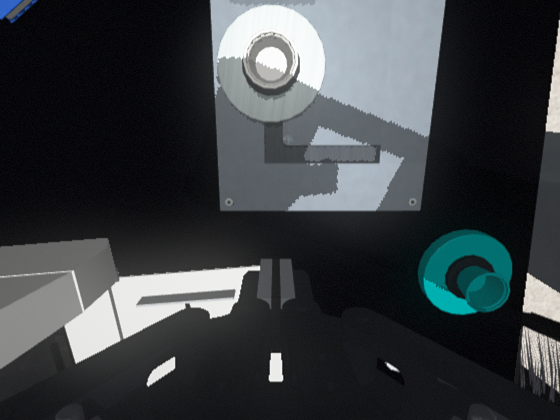

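View pics/n_scene.png

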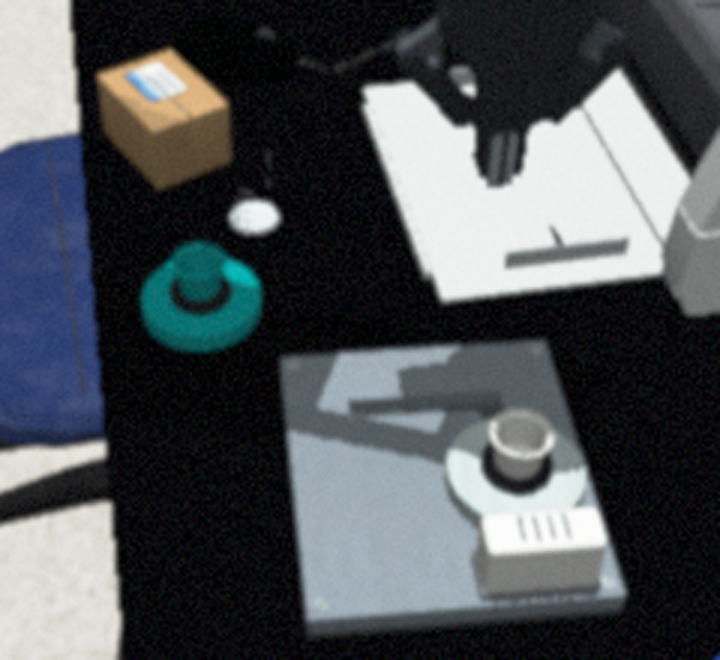

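```bash
python3 - <<'E'
from bench import ctrl
print(ctrl.get_obs()['time_s'], ctrl.hand_in())
E
```

```text
the job is handed in; nothing more can be done
17.0 None
```

The steel carrier is home at the end of the slot in front of the reader head, and I handed the job in at 17.0 s of the 48 s allowed. I pushed it by the rim of its foot with the closed fingers, first along leg 1 to the corner. I then moved round to its other side and pushed it along leg 2 until the pin met the end wall.

- **Home position:** at the end the tool stopped moving although I commanded it further, and the force rose from the usual 3 N or so to a peak of about 6 N, within the 10 N limit. After backing off, the wrist camera put the foot centre at y = -31.1 mm in the stage frame. The slot's own edges put home at about -30 to -31.5 mm.
- **Carrier and surroundings:** the last pictures show the carrier flat, the cup untouched, and the beaker and carton looking unmoved. The arm was clear, with the fingertips about 0.16 m above the worktop.
- **Disagreements:** the cameras differ by 1 to 2 mm. The scene camera put the foot at y = -33 mm, where the wrist camera said -31.1 mm. The top camera could not see the carrier while the arm was pushing, so I did not use it for the final check.

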